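Catch the heater lid and lower it shut

ROBOT

A 6-joint arm with a two-finger parallel gripper is mounted at the origin on the work surface. World frame = base frame: x ahead of the robot, y to its left, z up, the work surface at z = 0. Lengths are in mm, angles in rad, forces in N, time in s.
With the tool pointing down it reaches from about 350 to 975 mm from the base axis. Payload 4.9 kg.
Tool frame: the origin (TCP) lies between the finger pads; the fingertips stand 17 mm ahead of it and the grasp point (between the pads) lies 2 mm behind it; z points along the fingers, x is the direction in which the jaws open and shut, and the axes are right-handed (so a half turn about z gives the same grasp; the last joint's range is limited). The gripper opens to 85 mm and grips with 20 to 120 N. Pads are 22 mm wide; open, the fingers measure 114 mm over their backs; the gripper's body (76 mm by 85 mm) begins 54 mm behind the grasp point. The pads swing forward as they close: fully open they stand 13 mm farther back than shut.
Start: joints at [-1.446, 0.053, 1.613, -0, 1.476, -0.119], TCP at [150.866, -606.499, 248.304] pointing down, gripper open.
Joint ranges: [-3.01, 3.01], [-1.01, 2.22], [0.06, 2.58], [-1.02, 4.17], [0.09, 2.62], [-3.14, 3.14]. Speed limits (rad/s): [2.57, 2.57, 3.14, 3.14, 3.14, 3.14].

INTERFACE

Orientations are given as a 3x3 rotation matrix whose columns are the frame's x, y, z axes.
In Python, from plant import arm gives the robot as it stands.
- The arm moves only by the tool step_arm, never from a script. Its argument "commands" is a list of rows, each an object with "turn": the turn, a rotation vector about the tool's x, y, z in rad, a list of three; "travel": the shift along the tool's x, y, z in cm, a list of three; "gripper": the opening, from 0 (shut) to 1 (fully open). In form: [{"turn": [wx, wy, wz], "travel": [x, y, z], "gripper": gripper}, ...]. A call has 1 to 5 rows; each row shifts and turns the commanded pose from where the row before left it, along the tool's axes as they then stand; what a row does not reach is not made up. A row lasts 1/8 s, in which the tool goes at most 62.5 mm and 10.7 degrees, less where a joint would pass 70% of its speed; a pose out of reach is approached as far as the arm can. A call is refused whole if a number of a shift passes 6.25 or a number of a turn 0.188, either way. A call with a gripper value outside its range is refused whole. The fingers move at their own pace and stop on an object; "force" is the grip in N (left out, the last holds). Time passes only in rows, so rows that do not move let the fingers close. It gives the time, the measured TCP pose, the force and the opening at its end, in the units of the state.
- arm.observe(): the state, without advancing time (a new reading comes with each control period).
- arm.camera(name): name is "scene" or "top"; returns a dict with "color" (400x640x3 uint8, red, green, blue), "fovy" (degrees; the focal length in pixels is half the picture's height over the tangent of half this angle, whatever the lens; pixels are square), "cx", "cy" (the principal point, pixels), "R" (3x3) and "t" (3): a world point X has camera coordinates R X + t. Camera axes: x right, y down, z forward; pixel columns grow to the right and rows downward; lengths in mm; the calibration is good to about 2 mm. A picture is of the moment at which its call begins. There is no depth.
- arm.hand_in(): hands the job in, once; it reports no verdict.
Trained networks look in a picture, given as the dict that the camera call returned (one of the last four; its "shot" number tells which), for a name from the list of things; names that differ only in an ending like _2 or _b are one class to them, and where a whole thing is asked for, a point or a joint stands for the part that bears it (a point fixed in the world has none). Each returns a list of dicts, best first, with "confidence" (0 to 1); they miss things now and then, are a little off and sometimes report something else, mostly with a low value. They report only what shows in the picture. A call takes as long as a camera call.
- arm.recognise(query, picture): "rect" ([left, top, right, bottom] in pixels, round what is visible of it).
- arm.trace(query, picture): "region" (400x640 bool, what is visible of it) and "rect" ([left, top, right, bottom] in pixels, round what is visible of it).
The state is a dict: "time_s": time; "joint_pos": joint angles; "qd": joint speeds; "joint_efforts": joint torques, N m; "tcp_pos": TCP position; "ee_rot": TCP orientation; "contact_force": force on the tool from outside, world axes, zero at the start; "ft_torque": the same for the moment, N m; "grip_width": opening from 0.0 (shut) to 1.0 (fully open).
Only numpy, scipy, OpenCV 4.12 (cv2) and the standard library are available. Lean on these libraries where they do the work, as an engineer would, in place of code of your own. Each camera call takes 0.05 s, during which the arm holds its last target. There are 200 camera calls.

TASK

Close the sample heater: tip its open lid forward off its stop with a fingertip so that it starts to fall, catch it on the outside of a finger on its way down, and lower it fully shut so gently that it does not drop or slam at the end. Take hold of nothing: touch the lid lightly without pinching it, keep off its hot black knob, and leave the cup, bottle and beaker around the heater alone. Finish with the hand clear.

Things in the scene. Friction and masses are not known exactly. Their poses are not given: they have to be found in the camera images.
- heater: white dry-block sample heater, fixed to the bench, 170 (its x) by 250 (its y) by 120 mm high, open on top, steel cups in a metal block inside. Origin: centre of its underside. Its -x side is the front and looks roughly to the robot's right (world -y); the lid is hinged on the rear (+x, robot's left) top edge. The bench in front of it is clear.
- hinge (a joint): lid angle, rad: 0 shut (level), 1.57 upright, 1.8 at rest on its stop, leaning back away from the front, as at the start; only the lid's weight holds it there. Viscous hinge, 0.7 N m s/rad, hardly any friction: tipped past upright it falls by itself, slowly at first (3 to 4 s from 1.47 down to 0.7 rad), then faster (0.5 to 0.8 rad/s near shut), with no cushion at the end.
- lid: flat steel lid, 205 mm from hinge to free edge, 250 mm wide, 8 mm thick, about 0.45 kg, blue stripe along the free edge on both faces. Origin: middle of the hinge line, in the plane of the underside. -x runs from the hinge to the free edge, y along the hinge, z out of the outer (upper when shut) face.
- lid_edge (a point): middle of the lid's free edge, on the underside: 205 mm from the hinge; 120 mm above the bench when shut, 325 mm when upright. When shut the edge juts 35 mm beyond the heater's front wall, open below: a finger sloping in under it from the front can carry it all the way down.
- lid_hinge (a point): middle of the hinge line: 85 mm behind the heater's centre (its +x), 120 mm above the bench.
- lid_knob (a point): hot black knob, 28 mm across and 32 mm high, on the outer face of the lid at the middle of its width, 85 mm from the hinge (120 mm from the free edge). Point: centre of its foot on the lid face. Not to be touched.
- sample_cup: loose steel sample cup with clamp and black knob, 52 mm across, 73 mm high, standing beside or behind the heater. Origin: centre of its underside. Leave alone.
- amber_bottle: loose amber bottle, 60 mm across, 130 mm high, standing beside or behind the heater. Origin: centre of its underside. Leave alone.
- beaker: loose glass beaker, 68 mm across, 85 mm high, standing beside or behind the heater. Origin: centre of its underside. Leave alone.

How it is judged:
By the outcome, as a careful person would: the job done as asked, in the order asked, and still so for the second after the job is handed in, with the robot touching nothing.
It also fails if it takes over 67 s, if anything falls off the work surface, if the arm or the gripper's body presses on something with over 40 N, if the wrist force passes 120 N, or if a joint passes its speed limit or range.

## Working session

There is one attempt and no reset: what is moved stays moved. The work goes in short steps, Python scripts to look and compute and a tool call to move; the robot and the scene stay as the last step left them, time stands still between calls to the robot, and variables do not carry over. Pictures are saved under pics/ and viewed, on a budget of 10 in all, crops included, one or two more only if the job needs it, and the job is handed in when it is done.

Besides the shell and the picture viewer there is one more tool, called after ">>>" by a JSON object that holds its "api" and its "payload", one argument or row to a line. step_arm: Moves the arm, as the interface text tells. Its arguments: {"type":"object","properties":{"commands":{"type":"array"},"force":{"type":"number"}},"required":["commands"]}

```bash
mkdir -p pics; ls
python3 - <<'E'
from plant import arm
import cv2,numpy as np
print(arm.observe())
for n in("scene","top"):
    p=arm.camera(n); cv2.imwrite(f"pics/{n}0.png",p["color"][:,:,::-1])
    print(n,p["fovy"],p["cx"],p["cy"],np.round(p["R"],3).tolist(),np.round(p["t"],1).tolist())
    for q in("heater","lid","lid_edge","lid_hinge","lid_knob","sample_cup","amber_bottle","beaker"):
        r=arm.recognise(q,p); print(q,[(np.round(d["rect"]).tolist(),round(d["confidence"],2)) for d in r[:2]])
E
```

```text
pics
{'time_s': 0.0, 'joint_pos': array([-1.44602512e+00,  5.33577104e-02,  1.61430060e+00,  1.31853232e-05,
        1.47601810e+00, -1.19041908e-01]), 'qd': array([-0.0001602 ,  0.00061532,  0.00255593,  0.00050272,  0.00121492,
        0.00088834]), 'joint_efforts': array([ 2.75866179e-03, -3.93680906e+01, -3.70171487e+01,  1.91543868e-04,
        7.13006637e-03, -1.58114511e-05]), 'tcp_pos': array([ 150.78168273, -605.92579602,  247.05852688]), 'ee_rot': array([[ 2.41403234e-01, -9.70424865e-01, -2.46294205e-04],
       [-9.70422694e-01, -2.41403219e-01,  2.06918773e-03],
       [-2.06744744e-03, -2.60499124e-04, -9.99997829e-01]]), 'contact_force': array([-0.98454163,  0.41287321, -0.07734148]), 'ft_torque': array([0.01029846, 0.02867463, 0.02671295]), 'grip_width': 1.0041283782364798}
scene 51.290349148607405 317.2687171264071 191.36644154884323 [[0.014, 1.0, -0.001], [0.826, -0.013, -0.563], [-0.563, 0.007, -0.826]] [-148.7, -438.1, 1218.4]
heater [([225.0, 32.0, 374.0, 234.0], 0.91)]
lid [([313.0, 32.0, 376.0, 204.0], 0.58)]
lid_edge [([307.0, 34.0, 374.0, 202.0], 0.71), ([225
[... 185 characters left out ...]
225.0, 265.0, 267.0], 0.83)]
amber_bottle [([359.0, 186.0, 392.0, 237.0], 0.63)]
beaker [([382.0, 150.0, 419.0, 199.0], 0.57)]
top 43.16480509279285 319.4488591980932 207.71674732004513 [[0.024, -1.0, -0.01], [-0.996, -0.023, -0.085], [0.085, 0.012, -0.996]] [141.6, 604.8, 1026.9]
heater [([254.0, 160.0, 422.0, 340.0], 0.66)]
lid [([256.0, 162.0, 335.0, 320.0], 0.66)]
lid_edge [([258.0, 158.0, 336.0, 320.0], 0.77)]
lid_hinge [([256.0, 161.0, 336.0, 318.0], 0.58)]
lid_knob [([255.0, 160.0, 333.0, 319.0], 0.84), ([222.0, 225.0, 259.0, 266.0], 0.32)]
sample_cup [([376.0, 160.0, 399.0, 186.0], 0.77)]
amber_bottle [([256.0, 178.0, 291.0, 210.0], 0.67)]
beaker [([223.0, 228.0, 256.0, 263.0], 0.9)]
```

View pics/scene0.png

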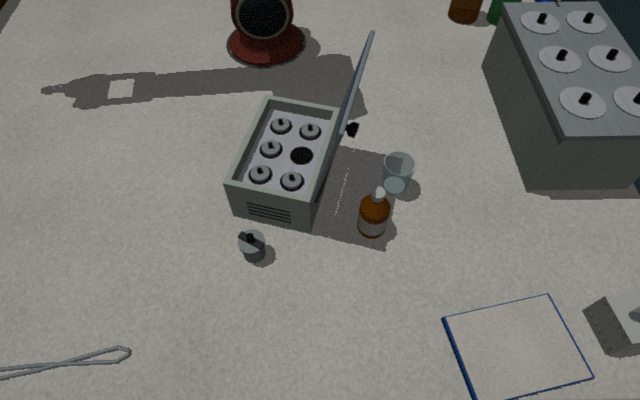

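View pics/top0.png

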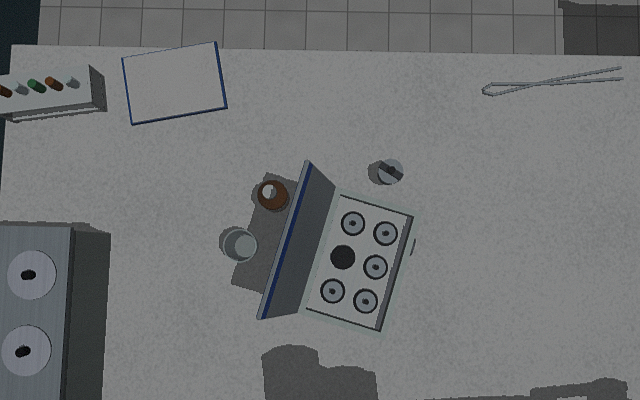

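The top view shows the heater's front corners near (413,216) and (381,330), and the lid's blue edge from (308,161) to (260,319). The scene view shows the front corners at (268,97) and (229,184), with the lid seen almost edge-on. The cup is beyond the far end of the heater. The bottle and beaker stand behind the lid. Next I'll fit the pose.

```bash
cat > h.py <<'E'
import numpy as np
from scipy.optimize import least_squares
def proj(p,X):
    f=200/np.tan(np.radians(p["fovy"])/2); c=np.asarray(X)@np.array(p["R"]).T+np.array(p["t"])
    return np.c_[f*c[:,0]/c[:,2]+p["cx"],f*c[:,1]/c[:,2]+p["cy"]]
def ray(p,uv,z):
    f=200/np.tan(np.radians(p["fovy"])/2); R=np.array(p["R"]);C=-R.T@np.array(p["t"])
    d=R.T@np.array([(uv[0]-p["cx"])/f,(uv[1]-p["cy"])/f,1]); return C+d*(z-C[2])/d[2]
def W(q,L):
    c,s=np.cos(q[2]),np.sin(q[2]); L=np.asarray(L,float)
    return np.c_[q[0]+c*L[:,0]-s*L[:,1],q[1]+s*L[:,0]+c*L[:,1],L[:,2]]
def lid(a,r,y,n=0):  # r from hinge, n out of outer face, heater coords
    return [85-r*np.cos(a)+n*np.sin(a),y,120+r*np.sin(a)+n*np.cos(a)]
E
python3 - <<'E'
from plant import arm
from h import *
t=arm.camera("top");s=arm.camera("scene")
F=[[-85,-125,120],[-85,125,120]];E=[lid(1.8,205,-125,4),lid(1.8,205,125,4)]
T=np.array([[413,216],[381,330],[308,161],[260,319]]);S=np.array([[229,184],[268,97]])
def res(q): return np.r_[(proj(t,W(q,F+E))-T).ravel(),(proj(s,W(q,F))-S).ravel()]
r=least_squares(res,[500,-150,1.6],loss="soft_l1",f_scale=2)
print(r.x,np.round(res(r.x),1))
for n,z in(("sample_cup",0),("amber_bottle",0),("beaker",0)):
    b=arm.recognise(n,s)[0]["rect"]; print(n,ray(s,[(b[0]+b[2])/2,b[3]-8],z).round(), end=' ')
    b=arm.recognise(n,t)[0]["rect"]; print(ray(t,[(b[0]+b[2])/2,(b[1]+b[3])/2],60).round())
q=r.x
for nm,P in (("hinge",[85,0,120]),("shut edge",[-120,0,120]),("front",[-200,0,120])): print(nm,W(q,[P]).round(1))
E
```

```text
[494.76350408  83.28426498   1.31220931] [ 4.4 -6.3  0.9  8.7 -7.2 -2.3 -6.8  0.3 -2.7 -0.5 -0.8 -3. ]
sample_cup [691.   7.   0.] [671.  17.  60.]
amber_bottle [634. 262.   0.] Traceback (most recent call last):
  File "<stdin>", line 11, in <module>
IndexError: list index out of range
```

Residuals are too large, so I need a closer look at the heater's outer rim.

Run:
```python
import cv2,numpy as np
a=cv2.imread("pics/top0.png")[150:350,210:440]; b=cv2.imread("pics/scene0.png")[20:250,215:425]
a=cv2.resize(a,None,fx=2,fy=2,interpolation=3); b=cv2.resize(b,None,fx=1.7,fy=1.7,interpolation=3)
a=cv2.convertScaleAbs(a,alpha=1.5); o=np.zeros((400,800,3),np.uint8)
a=a[:400];b=b[:400,:340]; o[:a.shape[0],:a.shape[1]]=a; o[:b.shape[0],460:460+b.shape[1]]=b
cv2.imwrite("pics/z.png",o)
```

```text
(no output)
```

View pics/z.png

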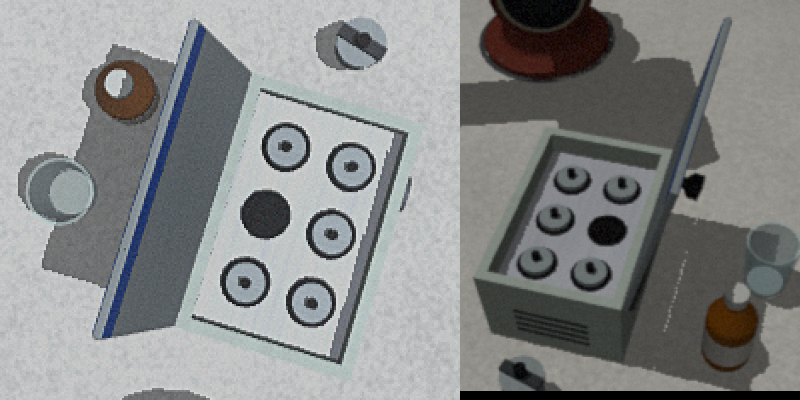

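Run:
```python
from plant import arm
from h import *
t=arm.camera("top");s=arm.camera("scene")
F=[[-85,-125,120],[-85,125,120],[85,-125,120],[85,125,120]];E=[lid(1.8,205,-125,4),lid(1.8,205,125,4)]
T=np.array([[420.5,211],[384,339],[338.5,186.5],[300,312.5],[308,161],[260,319]]);S=np.array([[224.4,182.4],[268.5,95.9],[312,201],[372.6,30.6]])
def res(q): return np.r_[(proj(t,W(q,F+E))-T).ravel(),(proj(s,W(q,F[:3]+E[1:]))-S).ravel()]
r=least_squares(res,[500,83,1.3],loss="soft_l1",f_scale=2)
print(r.x,np.round(res(r.x),1))
q=r.x
for n,z,uv in(("cup",73,(391,171)),("bottle",130,(269,191)),("beaker",85,(239,244))):
    P=ray(t,uv,z); d=P[:2]-q[:2];c,si=np.cos(q[2]),np.sin(q[2]); print(n,P.round(),"local",np.round([c*d[0]+si*d[1],-si*d[0]+c*d[1]]))
for nm,P in (("hinge",[85,0,120]),("shut edge",[-120,0,120]),("edge open",lid(1.8,205,0))): print(nm,W(q,[P]).round(1))
print(arm.observe()["time_s"])
```

```text
[493.48700715  76.03609302   1.30285158] [ 1.2 -0.   1.   0.7 -2.9 -1.  -2.6  0.4 -1.4 -1.9 -2.4  0.3 -2.3  0.1
 -4.  -2.4 -2.9  0.5 -0.  -1.6]
cup [674.  14.  73.] local [ -12. -191.]
bottle [622. 250. 130.] local [202. -78.]
beaker [521. 311.  85.] local [234.  35.]
hinge [[516. 158. 120.]]
shut edge [[461.7 -39.7 120. ]]
edge open [[528.3 202.9 319.6]]
1.3
```

```bash
cat > pl.py <<'E'
# plan rows: waypoints (tip X, tip Z, beta, nrows) in heater frame at y=Y; tracks the commanded pose in cmd.npz
import numpy as np,sys,json
from scipy.spatial.transform import Rotation as Ro
from h import W
q=[493.5,76.0,1.303]; Y=15.; TIP=17.
def goal(X,Z,b):
    ex=np.array([np.cos(q[2]),np.sin(q[2]),0]);k=np.array([0,0,1.]);t=ex*np.sin(b)-k*np.cos(b);x=-ex*np.cos(b)-k*np.sin(b)
    return W(q,[[X,Y,Z]])[0]-TIP*t, np.c_[x,np.cross(t,x),t]
def plan(ways,f="cmd.npz"):
    d=np.load(f);p,R=d["p"],d["R"];rows=[]
    for X,Z,b,n in ways:
        g,G=goal(X,Z,b)
        for i in range(n,0,-1):
            tr=np.round(R.T@(g-p)/i/10/.05)*.05; tu=np.round(Ro.from_matrix(R.T@G).as_rotvec()/i,2)
            p=p+R@tr*10; R=R@Ro.from_rotvec(tu).as_matrix()
            rows.append([np.round(tu,2).tolist(),np.round(tr,2).tolist()])
    np.savez(f,p=p,R=R)
    for i,r in enumerate(rows):
        if i%5==0: print()
        print(json.dumps(r))
def where(o):
    c,s=np.cos(q[2]),np.sin(q[2]);R=o["ee_rot"];P=o["tcp_pos"]+TIP*R[:,2];d=P-np.r_[q[:2],0]
    ex=np.array([c,s,0])
    return np.round([c*d[0]+s*d[1],-s*d[0]+c*d[1],P[2],np.arctan2(R[:,2]@ex,-R[2,2])],3), np.round(o["contact_force"],1), o["time_s"]
E
python3 - <<'E'
from plant import arm; from pl import *
o=arm.observe(); np.savez("cmd.npz",p=[150.866,-606.499,248.304],R=o["ee_rot"])
plan([(-230,330,.61,15)])
E
```

```text
[[0.01, -0.04, 0.03], [-2.5, -2.45, -0.65]]
[[0.01, -0.04, 0.03], [-2.6, -2.35, -0.5]]
[[0.01, -0.04, 0.03], [-2.7, -2.3, -0.4]]
[[0.01, -0.04, 0.03], [-2.8, -2.2, -0.25]]
[[0.01, -0.04, 0.03], [-2.85, -2.15, -0.1]]

[[0.01, -0.04, 0.03], [-2.9, -2.05, 0.0]]
[[0.01, -0.04, 0.03], [-3.0, -1.95, 0.15]]
[[0.01, -0.04, 0.04], [-3.05, -1.85, 0.3]]
[[0.01, -0.04, 0.03], [-3.1, -1.75, 0.45]]
[[0.01, -0.04, 0.04], [-3.1, -1.65, 0.6]]

[[0.01, -0.04, 0.03], [-3.15, -1.5, 0.75]]
[[0.01, -0.04, 0.04], [-3.15, -1.4, 0.85]]
[[0.01, -0.04, 0.03], [-3.2, -1.3, 1.0]]
[[0.02, -0.04, 0.04], [-3.15, -1.2, 1.15]]
[[0.01, -0.04, 0.03], [-3.2, -1.0, 1.3]]
```

>>> {"api": "step_arm", "payload": {
  "commands": [
    {"turn": [0.01, -0.04, 0.03], "travel": [-2.5, -2.45, -0.65], "gripper": 0},
    {"turn": [0.01, -0.04, 0.03], "travel": [-2.6, -2.35, -0.5], "gripper": 0},
    {"turn": [0.01, -0.04, 0.03], "travel": [-2.7, -2.3, -0.4], "gripper": 0},
    {"turn": [0.01, -0.04, 0.03], "travel": [-2.8, -2.2, -0.25], "gripper": 0},
    {"turn": [0.01, -0.04, 0.03], "travel": [-2.85, -2.15, -0.1], "gripper": 0}
  ],
  "force": 20
}}

```text
time_s: 1.92
tcp_pos: [239.5, -454.1, 280.6]
ee_rot: [[0.094, -0.995, 0.016], [-0.975, -0.089, 0.205], [-0.202, -0.035, -0.979]]
contact_force: [1.4, 0.3, 0.4]
grip_width: -0.0
```

>>> {"api": "step_arm", "payload": {
  "commands": [
    {"turn": [0.01, -0.04, 0.03], "travel": [-2.9, -2.05, 0], "gripper": 0},
    {"turn": [0.01, -0.04, 0.03], "travel": [-3.0, -1.95, 0.15], "gripper": 0},
    {"turn": [0.01, -0.04, 0.04], "travel": [-3.05, -1.85, 0.3], "gripper": 0},
    {"turn": [0.01, -0.04, 0.03], "travel": [-3.1, -1.75, 0.45], "gripper": 0},
    {"turn": [0.01, -0.04, 0.04], "travel": [-3.1, -1.65, 0.6], "gripper": 0}
  ]
}}

```text
time_s: 2.55
tcp_pos: [327.5, -302.0, 312.6]
ee_rot: [[-0.069, -0.996, 0.063], [-0.914, 0.088, 0.395], [-0.399, -0.03, -0.917]]
contact_force: [0.4, 0.0, -0.3]
grip_width: 0.002
```

>>> {"api": "step_arm", "payload": {
  "commands": [
    {"turn": [0.01, -0.04, 0.03], "travel": [-3.15, -1.5, 0.75], "gripper": 0},
    {"turn": [0.01, -0.04, 0.04], "travel": [-3.15, -1.4, 0.85], "gripper": 0},
    {"turn": [0.01, -0.04, 0.03], "travel": [-3.2, -1.3, 1.0], "gripper": 0},
    {"turn": [0.02, -0.04, 0.04], "travel": [-3.15, -1.2, 1.15], "gripper": 0},
    {"turn": [0.01, -0.04, 0.03], "travel": [-3.2, -1.0, 1.3], "gripper": 0}
  ]
}}

```text
time_s: 3.18
tcp_pos: [415.9, -150.0, 344.3]
ee_rot: [[-0.215, -0.965, 0.151], [-0.789, 0.263, 0.555], [-0.576, 0.001, -0.818]]
contact_force: [0.3, 0.5, -0.2]
grip_width: -0.0
```

Run:
```python
from plant import arm; from pl import *
import cv2
o=arm.observe(); d=np.load("cmd.npz"); print(where(o),d["p"]-o["tcp_pos"],o["joint_pos"].round(2),o["grip_width"])
p=arm.camera("scene"); p2=arm.camera("top"); cv2.imwrite("pics/s1.png",np.hstack([p["color"][:300,100:480],p2["color"][100:400,200:600]])[:,:,::-1])
o=arm.observe(); print(where(o),o["tcp_pos"])
```

```text
(array([-228.673,   15.028,  330.444,    0.613]), array([ 0.3,  0.5, -0.2]), 3.175) [-0.46846158 -0.95245084 -0.34201532] [-0.82 -0.33  1.88  0.54  1.9   1.11] -0.00023334139915268316
(array([-228.082,   15.23 ,  330.563,    0.612]), array([ 0.1, -0.1,  0.2]), 3.275) [ 415.92576084 -149.36083704  344.47308076]
```

View pics/s1.png

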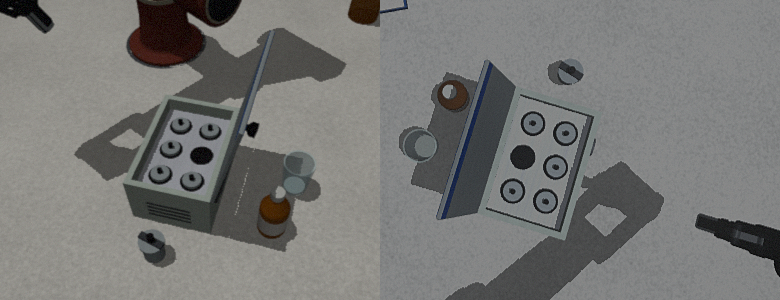

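The picture shows the closed hand in front of the heater. Its tip is at about (517,317) in the full top image and (147,28) in the scene image. The lid is untouched. Next I'll check the tip's length against these and plan the tip-over approach.

Run:
```python
from plant import arm; from pl import *; from h import *
o=arm.observe();R=o["ee_rot"]
for n in("top","scene"):
    p=arm.camera(n)
    for l in(17,30): print(n,l,proj(p,[o["tcp_pos"]+l*R[:,2]+s*14*R[:,0] for s in(-1,0,1)]).round(0).tolist())
plan([(-80,400,.61,5),(120,395,.61,5),(185,375,.61,3),(185,316,.61,2)])
```

```text
top 17 [[513.0, 319.0], [519.0, 320.0], [524.0, 322.0]]
top 30 [[505.0, 316.0], [511.0, 318.0], [516.0, 319.0]]
scene 17 [[155.0, 25.0], [151.0, 29.0], [146.0, 32.0]]
scene 30 [[162.0, 32.0], [157.0, 35.0], [152.0, 38.0]]

[[0.0, 0.0, 0.0], [-3.25, -0.0, 0.6]]
[[0.0, 0.0, 0.0], [-3.25, -0.0, 0.55]]
[[0.0, 0.0, 0.0], [-3.25, -0.0, 0.6]]
[[0.0, 0.0, 0.0], [-3.25, -0.05, 0.55]]
[[0.0, 0.0, 0.0], [-3.25, -0.0, 0.6]]

[[0.0, 0.0, 0.0], [-3.2, -0.0, 2.4]]
[[0.0, 0.0, 0.0], [-3.25, -0.0, 2.35]]
[[0.0, 0.0, 0.0], [-3.2, -0.0, 2.4]]
[[0.0, 0.0, 0.0], [-3.25, -0.05, 2.35]]
[[0.0, 0.0, 0.0], [-3.2, -0.0, 2.4]]

[[0.0, 0.0, 0.0], [-1.4, -0.0, 1.8]]
[[0.0, 0.0, 0.0], [-1.4, -0.0, 1.8]]
[[0.0, 0.0, 0.0], [-1.35, -0.05, 1.75]]
[[0.0, 0.0, 0.0], [1.7, -0.0, 2.4]]
[[0.0, 0.0, 0.0], [1.65, -0.0, 2.45]]
```

>>> {"api": "step_arm", "payload": {
  "commands": [
    {"turn": [0, 0, 0], "travel": [-3.25, 0, 0.6], "gripper": 0},
    {"turn": [0, 0, 0], "travel": [-3.25, 0, 0.55], "gripper": 0},
    {"turn": [0, 0, 0], "travel": [-3.25, 0, 0.6], "gripper": 0},
    {"turn": [0, 0, 0], "travel": [-3.25, -0.05, 0.55], "gripper": 0},
    {"turn": [0, 0, 0], "travel": [-3.25, 0, 0.6], "gripper": 0}
  ]
}}

```text
time_s: 4.0
tcp_pos: [455.3, -6.9, 413.9]
ee_rot: [[-0.216, -0.965, 0.15], [-0.79, 0.263, 0.554], [-0.574, 0.001, -0.819]]
contact_force: [1.1, -0.1, -0.5]
grip_width: -0.0
```

>>> {"api": "step_arm", "payload": {
  "commands": [
    {"turn": [0, 0, 0], "travel": [-3.2, 0, 2.4], "gripper": 0},
    {"turn": [0, 0, 0], "travel": [-3.25, 0, 2.35], "gripper": 0},
    {"turn": [0, 0, 0], "travel": [-3.2, 0, 2.4], "gripper": 0},
    {"turn": [0, 0, 0], "travel": [-3.25, -0.05, 2.35], "gripper": 0},
    {"turn": [0, 0, 0], "travel": [-3.2, 0, 2.4], "gripper": 0}
  ]
}}

```text
time_s: 4.62
tcp_pos: [508.6, 186.5, 408.7]
ee_rot: [[-0.215, -0.965, 0.151], [-0.79, 0.263, 0.554], [-0.574, 0.0, -0.819]]
contact_force: [-0.1, 0.6, 0.3]
grip_width: -0.0
```

>>> {"api": "step_arm", "payload": {
  "commands": [
    {"turn": [0, 0, 0], "travel": [-1.4, 0, 1.8], "gripper": 0},
    {"turn": [0, 0, 0], "travel": [-1.4, 0, 1.8], "gripper": 0},
    {"turn": [0, 0, 0], "travel": [-1.35, -0.05, 1.75], "gripper": 0}
  ]
}}

```text
time_s: 5.0
tcp_pos: [526.0, 248.3, 388.3]
ee_rot: [[-0.215, -0.965, 0.15], [-0.79, 0.262, 0.554], [-0.574, 0.0, -0.819]]
contact_force: [0.8, -0.7, 0.2]
grip_width: -0.0
```

Run:
```python
from plant import arm; from pl import *
import cv2
p=arm.camera("scene"); p2=arm.camera("top"); cv2.imwrite("pics/s2.png",np.hstack([p["color"][:300,150:500],p2["color"][100:400,200:600]])[:,:,::-1])
o=arm.observe(); print(where(o),o["joint_pos"].round(2))
```

```text
(array([184.936,  15.006, 373.417,   0.611]), array([ 0.9, -0.5, -0.4]), 5.1) [ 0.06 -0.29  1.78  0.58  1.46  1.89]
```

View pics/s2.png

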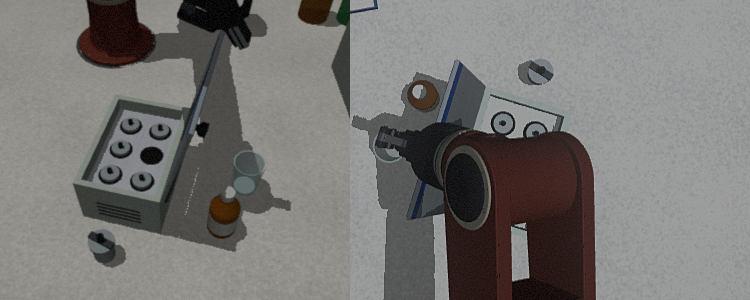

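The hand is behind and above the lid's edge, with the bottle and beaker clear below it. Next: drop behind the edge, pull it forward, and plan the crossing to the front.

>>> {"api": "step_arm", "payload": {
  "commands": [
    {"turn": [0, 0, 0], "travel": [1.7, 0, 2.4], "gripper": 0},
    {"turn": [0, 0, 0], "travel": [1.65, 0, 2.45], "gripper": 0}
  ]
}}

```text
time_s: 5.35
tcp_pos: [526.1, 247.8, 329.9]
ee_rot: [[-0.214, -0.965, 0.152], [-0.79, 0.263, 0.554], [-0.574, -0.001, -0.819]]
contact_force: [-0.2, 0.1, -0.1]
grip_width: 0.003
```

Run:
```python
from plant import arm; from pl import *
o=arm.observe(); print(where(o))
plan([(88,314,.61,10)]); plan([(62,351,.61,2),(-40,365,.61,3),(-110,330,.61,3),(-38,249,.61,4)])
def P(a): return (85-205*np.cos(a)+4.1,120+205*np.sin(a)-31.3,.61,1)
print("lower");plan([P(a) for a in np.linspace(.9,.1,24)[1:]]+[P(.09),P(.08)])
```

```text
(array([184.062,  14.048, 315.943,   0.612]), array([-0.2,  0.1, -0.1]), 5.35)

[[0.0, 0.0, 0.0], [0.8, 0.0, -0.55]]
[[0.0, 0.0, 0.0], [0.8, 0.0, -0.55]]
[[0.0, 0.0, 0.0], [0.8, 0.0, -0.55]]
[[0.0, 0.0, 0.0], [0.8, 0.0, -0.55]]
[[0.0, 0.0, 0.0], [0.8, 0.0, -0.55]]

[[0.0, 0.0, 0.0], [0.8, 0.0, -0.55]]
[[0.0, 0.0, 0.0], [0.8, 0.0, -0.55]]
[[0.0, 0.0, 0.0], [0.8, 0.0, -0.5]]
[[0.0, 0.0, 0.0], [0.85, 0.0, -0.55]]
[[0.0, 0.0, 0.0], [0.8, 0.05, -0.5]]

[[0.0, 0.0, 0.0], [0.0, -0.0, -2.25]]
[[0.0, 0.0, 0.0], [0.0, -0.0, -2.3]]
[[0.0, 0.0, 0.0], [2.5, 0.0, -2.35]]
[[0.0, 0.0, 0.0], [2.55, 0.0, -2.35]]
[[0.0, 0.0, 0.0], [2.5, 0.0, -2.3]]

[[0.0, 0.0, 0.0], [2.6, 0.0, -0.4]]
[[0.0, 0.0, 0.0], [2.6, 0.0, -0.4]]
[[0.0, 0.0, 0.0], [2.55, 0.05, -0.35]]
[[0.0, 0.0, 0.0], [-0.3, -0.0, 2.7]]
[[0.0, 0.0, 0.0], [-0.3, -0.0, 2.7]]

[[0.0, 0.0, 0.0], [-0.3, -0.0, 2.7]]
[[0.0, 0.0, 0.0], [-0.35, -0.05, 2.65]]
lower

[[0.0, 0.0, 0.0], [0.75, 0.0, 0.0]]
[[0.0, 0.0, 0.0], [0.7, 0.0, 0.1]]
[[0.0, 0.0, 0.0], [0.7, 0.0, 0.1]]
[[0.0, 0.0, 0.0], [0.7, 0.0, 0.15]]
[[0.0, 0.0, 0.0], [0.7, 0.0, 0.15]]

[[0.0, 0.0, 0.0], [0.7, 0.0, 0.15]]
[[0.0, 0.0, 0.0], [0.7, 0.0, 0.2]]
[[0.0, 0.0, 0.0], [0.65, 0.0, 0.25]]
[[0.0, 0.0, 0.0], [0.65, 0.0, 0.25]]
[[0.0, 0.0, 0.0], [0.7, 0.0, 0.25]]

[[0.0, 0.0, 0.0], [0.65, 0.0, 0.3]]
[[0.0, 0.0, 0.0], [0.6, 0.05, 0.3]]
[[0.0, 0.0, 0.0], [0.65, -0.0, 0.35]]
[[0.0, 0.0, 0.0], [0.6, -0.0, 0.35]]
[[0.0, 0.0, 0.0], [0.6, -0.0, 0.4]]

[[0.0, 0.0, 0.0], [0.6, -0.0, 0.4]]
[[0.0, 0.0, 0.0], [0.6, -0.0, 0.4]]
[[0.0, 0.0, 0.0], [0.55, -0.0, 0.45]]
[[0.0, 0.0, 0.0], [0.55, -0.0, 0.45]]
[[0.0, 0.0, 0.0], [0.5, -0.0, 0.5]]

[[0.0, 0.0, 0.0], [0.55, -0.0, 0.5]]
[[0.0, 0.0, 0.0], [0.45, -0.0, 0.5]]
[[0.0, 0.0, 0.0], [0.5, -0.0, 0.55]]
[[0.0, 0.0, 0.0], [0.15, -0.0, 0.15]]
[[0.0, 0.0, 0.0], [0.1, -0.0, 0.15]]
```

>>> {"api": "step_arm", "payload": {
  "commands": [
    {"turn": [0, 0, 0], "travel": [0.8, 0, -0.55], "gripper": 0},
    {"turn": [0, 0, 0], "travel": [0.8, 0, -0.55], "gripper": 0},
    {"turn": [0, 0, 0], "travel": [0.8, 0, -0.55], "gripper": 0},
    {"turn": [0, 0, 0], "travel": [0.8, 0, -0.55], "gripper": 0},
    {"turn": [0, 0, 0], "travel": [0.8, 0, -0.55], "gripper": 0}
  ]
}}

```text
time_s: 5.98
tcp_pos: [513.9, 203.2, 335.5]
ee_rot: [[-0.209, -0.965, 0.156], [-0.786, 0.261, 0.56], [-0.581, -0.005, -0.814]]
contact_force: [-2.7, 4.3, 12.3]
grip_width: -0.001
```

>>> {"api": "step_arm", "payload": {
  "commands": [
    {"turn": [0, 0, 0], "travel": [0.8, 0, -0.55], "gripper": 0},
    {"turn": [0, 0, 0], "travel": [0.8, 0, -0.55], "gripper": 0},
    {"turn": [0, 0, 0], "travel": [0.8, 0, -0.5], "gripper": 0},
    {"turn": [0, 0, 0], "travel": [0.85, 0, -0.55], "gripper": 0},
    {"turn": [0, 0, 0], "travel": [0.8, 0.05, -0.5], "gripper": 0}
  ]
}}

```text
time_s: 6.6
tcp_pos: [501.1, 157.1, 337.9]
ee_rot: [[-0.205, -0.966, 0.159], [-0.786, 0.259, 0.561], [-0.583, -0.01, -0.813]]
contact_force: [-4.7, 0.6, 20.8]
grip_width: 0.002
```

Run:
```python
from plant import arm; from pl import *
import cv2
p=arm.camera("scene"); cv2.imwrite("pics/s3.png",cv2.resize(p["color"][:260,200:450],None,fx=2,fy=2)[:,:,::-1])
o=arm.observe(); print(where(o))
```

```text
(array([ 88.844,  13.292, 323.26 ,   0.62 ]), array([-0.7, -0.2, 13.2]), 6.65)
```

View pics/s3.png

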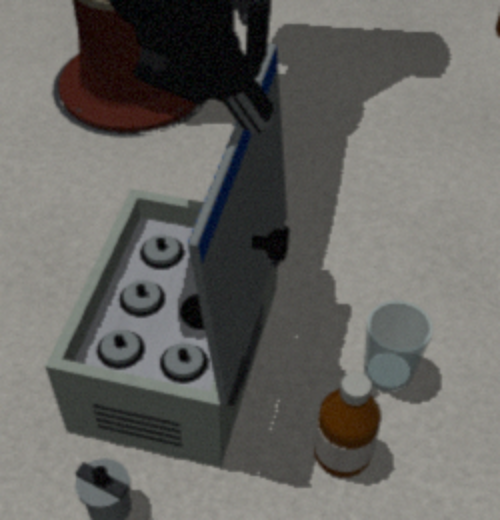

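Run:
```python
from plant import arm; from pl import *; from h import *
p=arm.camera("scene")
for a in (1.57,1.5,1.45,1.4,1.35): print(a,proj(p,W(q,[lid(a,205,-125),lid(a,205,125),lid(a,205,-125,8),lid(a,205,125,8)])).round(1).tolist())
print(where(arm.observe()))
```

```text
1.57 [[306.5, 123.1], [344.4, 21.5], [311.9, 124.1], [348.8, 22.1]]
1.5 [[296.8, 121.5], [336.3, 20.5], [302.2, 122.2], [340.8, 20.9]]
1.45 [[290.0, 120.7], [330.7, 20.2], [295.3, 121.2], [335.1, 20.3]]
1.4 [[283.3, 120.1], [325.1, 20.1], [288.5, 120.4], [329.4, 20.0]]
1.35 [[276.7, 119.8], [319.6, 20.3], [281.8, 119.9], [323.8, 20.0]]
(array([ 88.349,  13.265, 321.122,   0.617]), array([0.6, 0.5, 1.4]), 6.7)
```

The lid has passed upright, at about 1.49 rad, and the contact force is fading, so it's starting to fall. The upward force on the finger peaked at about 20 N. Next I'll withdraw and cross to the front.

>>> {"api": "step_arm", "payload": {
  "commands": [
    {"turn": [0, 0, 0], "travel": [0, 0, -2.25], "gripper": 0},
    {"turn": [0, 0, 0], "travel": [0, 0, -2.3], "gripper": 0},
    {"turn": [0, 0, 0], "travel": [2.5, 0, -2.35], "gripper": 0},
    {"turn": [0, 0, 0], "travel": [2.55, 0, -2.35], "gripper": 0},
    {"turn": [0, 0, 0], "travel": [2.5, 0, -2.3], "gripper": 0}
  ]
}}

```text
time_s: 7.32
tcp_pos: [465.6, 30.6, 380.1]
ee_rot: [[-0.214, -0.965, 0.151], [-0.79, 0.262, 0.554], [-0.574, -0.001, -0.819]]
contact_force: [0.4, 0.7, 1.4]
grip_width: 0.004
```

>>> {"api": "step_arm", "payload": {
  "commands": [
    {"turn": [0, 0, 0], "travel": [2.6, 0, -0.4], "gripper": 0},
    {"turn": [0, 0, 0], "travel": [2.6, 0, -0.4], "gripper": 0},
    {"turn": [0, 0, 0], "travel": [2.55, 0.05, -0.35], "gripper": 0}
  ]
}}

```text
time_s: 7.7
tcp_pos: [446.9, -36.8, 344.4]
ee_rot: [[-0.214, -0.965, 0.151], [-0.79, 0.262, 0.554], [-0.574, -0.001, -0.819]]
contact_force: [0.5, -0.4, -0.9]
grip_width: 0.003
```

Run:
```python
from plant import arm; from pl import *
import cv2
p=arm.camera("scene"); cv2.imwrite("pics/s4.png",cv2.resize(p["color"][:260,150:450],None,fx=2,fy=2)[:,:,::-1])
o=arm.observe(); print(where(o))
```

```text
(array([-113.005,   15.451,  328.239,    0.61 ]), array([ 0.1, -0.5, -2. ]), 7.75)
```

View pics/s4.png

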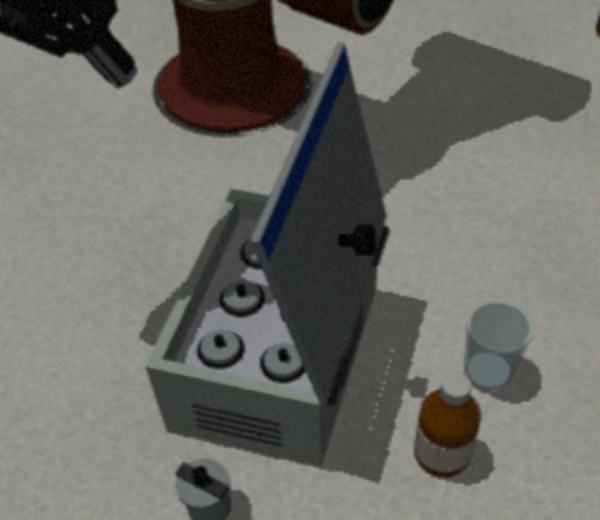

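The lid is falling by itself, at about 1.38 rad, and the hand is in front of it. I'll move into the catch position and wait.

>>> {"api": "step_arm", "payload": {
  "commands": [
    {"turn": [0, 0, 0], "travel": [-0.3, 0, 2.7], "gripper": 0},
    {"turn": [0, 0, 0], "travel": [-0.3, 0, 2.7], "gripper": 0},
    {"turn": [0, 0, 0], "travel": [-0.3, 0, 2.7], "gripper": 0},
    {"turn": [0, 0, 0], "travel": [-0.35, -0.05, 2.65], "gripper": 0},
    {"turn": [0, 0, 0], "travel": [0, 0, 0], "gripper": 0}
  ]
}}

```text
time_s: 8.38
tcp_pos: [465.7, 34.8, 262.2]
ee_rot: [[-0.214, -0.966, 0.147], [-0.79, 0.26, 0.556], [-0.575, 0.003, -0.818]]
contact_force: [0.2, 0.7, -0.3]
grip_width: 0.001
```

>>> {"api": "step_arm", "payload": {
  "commands": [
    {"turn": [0, 0, 0], "travel": [0, 0, 0], "gripper": 0},
    {"turn": [0, 0, 0], "travel": [0, 0, 0], "gripper": 0},
    {"turn": [0, 0, 0], "travel": [0, 0, 0], "gripper": 0},
    {"turn": [0, 0, 0], "travel": [0, 0, 0], "gripper": 0},
    {"turn": [0, 0, 0], "travel": [0, 0, 0], "gripper": 0}
  ]
}}

```text
time_s: 9.0
tcp_pos: [466.6, 33.9, 263.2]
ee_rot: [[-0.215, -0.965, 0.15], [-0.79, 0.262, 0.555], [-0.575, 0.001, -0.818]]
contact_force: [0.9, 0.3, -0.1]
grip_width: 0.002
```

>>> {"api": "step_arm", "payload": {
  "commands": [
    {"turn": [0, 0, 0], "travel": [0, 0, 0], "gripper": 0},
    {"turn": [0, 0, 0], "travel": [0, 0, 0], "gripper": 0},
    {"turn": [0, 0, 0], "travel": [0, 0, 0], "gripper": 0},
    {"turn": [0, 0, 0], "travel": [0, 0, 0], "gripper": 0}
  ]
}}

```text
time_s: 9.5
tcp_pos: [466.5, 33.8, 262.8]
ee_rot: [[-0.215, -0.965, 0.149], [-0.79, 0.262, 0.554], [-0.574, 0.001, -0.819]]
contact_force: [0.1, -0.9, -0.4]
grip_width: 0.001
```

Run:
```python
from plant import arm; from pl import *
from h import *
import cv2
p=arm.camera("scene"); cv2.imwrite("pics/s5.png",cv2.resize(p["color"][:260,150:450],None,fx=2,fy=2)[:,:,::-1])
o=arm.observe(); print(where(o))
for a in (1.1,1.,.95,.9,.8): print(a,((proj(p,W(q,[lid(a,205,-125),lid(a,205,125),lid(a,205,-125,8),lid(a,205,125,8)]))-[150,0])*2).round(1).tolist())
```

```text
(array([-38.057,  14.941, 248.907,   0.612]), array([ 0.4, -1.3, -1. ]), 9.55)
1.1 [[194.1, 244.3], [288.0, 49.9], [202.4, 242.6], [295.3, 47.5]]
1.0 [[173.9, 249.4], [270.1, 56.8], [181.4, 247.0], [276.8, 53.8]]
0.95 [[164.8, 252.5], [261.8, 60.9], [171.7, 249.9], [268.1, 57.6]]
0.9 [[156.2, 256.1], [253.9, 65.4], [162.7, 253.2], [259.9, 61.7]]
0.8 [[141.0, 264.3], [239.7, 75.4], [146.5, 260.8], [244.9, 71.2]]
```

View pics/s5.png

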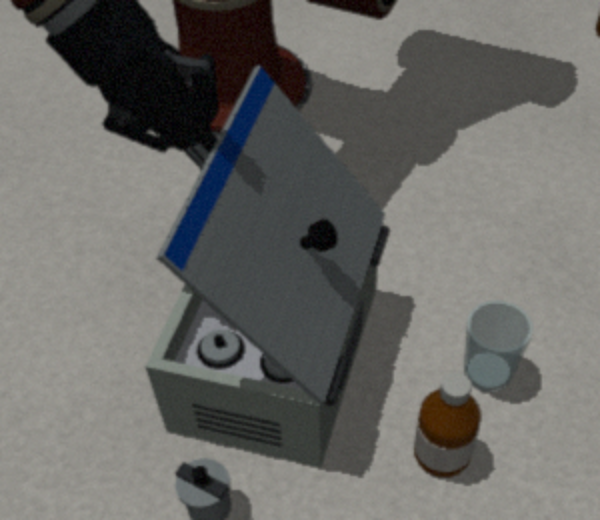

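The picture shows the lid reaching the finger at about 0.92 rad. Its free edge is over the finger's outside. I'll wait two more rows, then lower.

>>> {"api": "step_arm", "payload": {
  "commands": [
    {"turn": [0, 0, 0], "travel": [0, 0, 0], "gripper": 0},
    {"turn": [0, 0, 0], "travel": [0, 0, 0], "gripper": 0},
    {"turn": [0, 0, 0], "travel": [0.75, 0, 0], "gripper": 0},
    {"turn": [0, 0, 0], "travel": [0.7, 0, 0.1], "gripper": 0},
    {"turn": [0, 0, 0], "travel": [0.7, 0, 0.1], "gripper": 0}
  ]
}}

```text
time_s: 10.18
tcp_pos: [462.1, 17.7, 248.7]
ee_rot: [[-0.215, -0.965, 0.15], [-0.79, 0.262, 0.555], [-0.575, 0.001, -0.818]]
contact_force: [0.0, -0.4, -0.1]
grip_width: 0.0
```

>>> {"api": "step_arm", "payload": {
  "commands": [
    {"turn": [0, 0, 0], "travel": [0.7, 0, 0.15], "gripper": 0},
    {"turn": [0, 0, 0], "travel": [0.7, 0, 0.15], "gripper": 0},
    {"turn": [0, 0, 0], "travel": [0.7, 0, 0.15], "gripper": 0},
    {"turn": [0, 0, 0], "travel": [0.7, 0, 0.2], "gripper": 0}
  ]
}}

```text
time_s: 10.68
tcp_pos: [457.0, -0.6, 227.1]
ee_rot: [[-0.215, -0.965, 0.149], [-0.79, 0.262, 0.555], [-0.575, 0.001, -0.818]]
contact_force: [-0.1, -0.1, -1.2]
grip_width: -0.003
```

Run:
```python
from plant import arm; from pl import *
from h import *
import cv2
p=arm.camera("scene"); cv2.imwrite("pics/s6.png",cv2.resize(p["color"][:260,150:450],None,fx=2,fy=2)[:,:,::-1])
o=arm.observe(); print(where(o))
for a in (.8,.7,.65,.6,.5): print(a,((proj(p,W(q,[lid(a,205,-125),lid(a,205,125),lid(a,205,-125,8),lid(a,205,125,8)]))-[150,0])*2).round(1).tolist())
```

```text
(array([-74.234,  15.063, 212.324,   0.612]), array([ 0.6, -3.5, -1. ]), 10.725)
0.8 [[141.0, 264.3], [239.7, 75.4], [146.5, 260.8], [244.9, 71.2]]
0.7 [[128.5, 273.7], [227.5, 86.5], [132.9, 269.8], [231.9, 81.9]]
0.65 [[123.2, 278.8], [222.2, 92.5], [127.1, 274.7], [226.2, 87.7]]
0.6 [[118.6, 284.1], [217.4, 98.7], [122.0, 279.8], [221.0, 93.8]]
0.5 [[111.3, 295.3], [209.4, 111.6], [113.6, 290.8], [212.1, 106.4]]
```

View pics/s6.png

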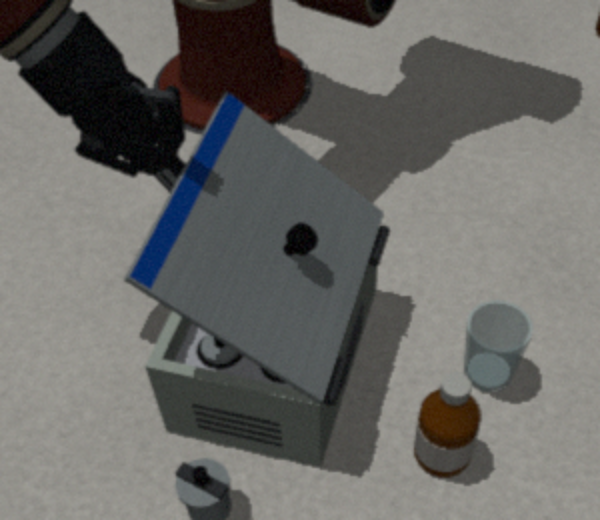

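The lid is at about 0.68 rad, resting on the finger with 3 to 4 N of contact force. I'll keep lowering.

>>> {"api": "step_arm", "payload": {
  "commands": [
    {"turn": [0, 0, 0], "travel": [0.65, 0, 0.25], "gripper": 0},
    {"turn": [0, 0, 0], "travel": [0.65, 0, 0.25], "gripper": 0},
    {"turn": [0, 0, 0], "travel": [0.7, 0, 0.25], "gripper": 0},
    {"turn": [0, 0, 0], "travel": [0.65, 0, 0.3], "gripper": 0},
    {"turn": [0, 0, 0], "travel": [0.6, 0.05, 0.3], "gripper": 0}
  ]
}}

```text
time_s: 11.35
tcp_pos: [451.8, -18.7, 197.5]
ee_rot: [[-0.215, -0.965, 0.15], [-0.79, 0.262, 0.555], [-0.575, 0.001, -0.818]]
contact_force: [0.2, -1.4, -1.4]
grip_width: 0.004
```

>>> {"api": "step_arm", "payload": {
  "commands": [
    {"turn": [0, 0, 0], "travel": [0.65, 0, 0.35], "gripper": 0},
    {"turn": [0, 0, 0], "travel": [0.6, 0, 0.35], "gripper": 0},
    {"turn": [0, 0, 0], "travel": [0.6, 0, 0.4], "gripper": 0},
    {"turn": [0, 0, 0], "travel": [0.6, 0, 0.4], "gripper": 0},
    {"turn": [0, 0, 0], "travel": [0.6, 0, 0.4], "gripper": 0}
  ]
}}

```text
time_s: 11.98
tcp_pos: [448.0, -32.0, 164.4]
ee_rot: [[-0.215, -0.965, 0.149], [-0.79, 0.261, 0.555], [-0.575, 0.001, -0.818]]
contact_force: [-0.3, 0.5, -1.6]
grip_width: 0.001
```

>>> {"api": "step_arm", "payload": {
  "commands": [
    {"turn": [0, 0, 0], "travel": [0.55, 0, 0.45], "gripper": 0},
    {"turn": [0, 0, 0], "travel": [0.55, 0, 0.45], "gripper": 0},
    {"turn": [0, 0, 0], "travel": [0.5, 0, 0.5], "gripper": 0}
  ]
}}

```text
time_s: 12.35
tcp_pos: [446.6, -37.0, 143.7]
ee_rot: [[-0.215, -0.965, 0.149], [-0.79, 0.262, 0.555], [-0.574, 0.001, -0.819]]
contact_force: [-0.8, -1.9, -0.7]
grip_width: -0.001
```

Run:
```python
from plant import arm; from pl import *
from h import *
import cv2
p=arm.camera("scene"); cv2.imwrite("pics/s7.png",cv2.resize(p["color"][:260,150:450],None,fx=2,fy=2)[:,:,::-1])
o=arm.observe(); print(where(o))
for a in (.35,.3,.25,.2,.15,.0): print(a,((proj(p,W(q,[lid(a,205,-125),lid(a,205,125),lid(a,205,-125,8),lid(a,205,125,8)]))-[150,0])*2).round(1).tolist())
g,G=goal(85-205*np.cos(.204)+4.1,120+205*np.sin(.204)-31.3,.61); np.savez("cmd.npz",p=g,R=G)
def P(a): return (85-205*np.cos(a)+4.1,120+205*np.sin(a)-31.3,.61,1)
plan([P(a) for a in (.184,.164,.144,.124,.104,.09,.08,.07,.06,.05)]+[P(.05-.005*i) for i in range(1,21)])
```

```text
(array([-111.755,   15.558,  128.804,    0.612]), array([-0. , -2.7, -2.4]), 12.4)
0.35 [[104.9, 313.3], [201.3, 132.1], [105.9, 308.5], [202.8, 126.6]]
0.3 [[104.0, 319.5], [199.5, 139.1], [104.5, 314.6], [200.7, 133.5]]
0.25 [[103.7, 325.8], [198.3, 146.1], [103.7, 320.8], [199.1, 140.6]]
0.2 [[103.9, 332.1], [197.6, 153.2], [103.5, 327.1], [198.0, 147.6]]
0.15 [[104.6, 338.5], [197.3, 160.3], [103.8, 333.5], [197.3, 154.7]]
0.0 [[109.7, 357.6], [199.1, 181.5], [107.8, 352.6], [198.1, 176.0]]

[[0.0, 0.0, 0.0], [0.3, -0.0, 0.3]]
[[0.0, 0.0, 0.0], [0.3, -0.0, 0.25]]
[[0.0, 0.0, 0.0], [0.25, 0.0, 0.3]]
[[0.0, 0.0, 0.0], [0.3, 0.0, 0.3]]
[[0.0, 0.0, 0.0], [0.25, 0.0, 0.35]]

[[0.0, 0.0, 0.0], [0.2, 0.0, 0.2]]
[[0.0, 0.0, 0.0], [0.15, 0.0, 0.15]]
[[0.0, 0.0, 0.0], [0.1, 0.0, 0.15]]
[[0.0, 0.0, 0.0], [0.15, 0.0, 0.15]]
[[0.0, 0.0, 0.0], [0.1, 0.0, 0.2]]

[[0.0, 0.0, 0.0], [0.1, 0.0, 0.05]]
[[0.0, 0.0, 0.0], [0.05, 0.0, 0.1]]
[[0.0, 0.0, 0.0], [0.05, 0.0, 0.1]]
[[0.0, 0.0, 0.0], [0.05, 0.0, 0.05]]
[[0.0, 0.0, 0.0], [0.1, 0.0, 0.1]]

[[0.0, 0.0, 0.0], [0.05, 0.0, 0.1]]
[[0.0, 0.0, 0.0], [0.05, 0.0, 0.05]]
[[0.0, 0.0, 0.0], [0.05, 0.0, 0.1]]
[[0.0, 0.0, 0.0], [0.05, 0.0, 0.1]]
[[0.0, 0.0, 0.0], [0.1, 0.0, 0.05]]

[[0.0, 0.0, 0.0], [0.05, 0.0, 0.1]]
[[0.0, 0.0, 0.0], [0.05, 0.0, 0.1]]
[[0.0, 0.0, 0.0], [0.05, 0.0, 0.05]]
[[0.0, 0.0, 0.0], [0.05, 0.0, 0.1]]
[[0.0, 0.0, 0.0], [0.05, 0.0, 0.1]]

[[0.0, 0.0, 0.0], [0.05, 0.0, 0.05]]
[[0.0, 0.0, 0.0], [0.1, 0.0, 0.1]]
[[0.0, 0.0, 0.0], [0.05, 0.0, 0.1]]
[[0.0, 0.0, 0.0], [0.05, 0.0, 0.1]]
[[0.0, 0.0, 0.0], [0.05, 0.0, 0.05]]
```

View pics/s7.png

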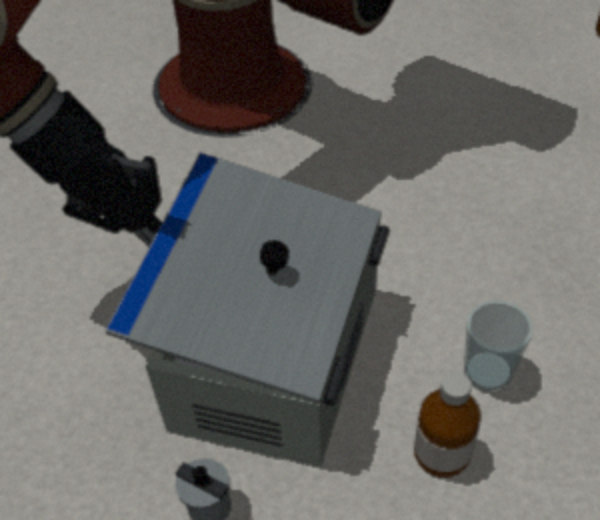

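The lid rests on the finger at about 0.2 rad. I'll slow down for the last stretch.

>>> {"api": "step_arm", "payload": {
  "commands": [
    {"turn": [0, 0, 0], "travel": [0.3, 0, 0.3], "gripper": 0},
    {"turn": [0, 0, 0], "travel": [0.3, 0, 0.25], "gripper": 0},
    {"turn": [0, 0, 0], "travel": [0.25, 0, 0.3], "gripper": 0},
    {"turn": [0, 0, 0], "travel": [0.3, 0, 0.3], "gripper": 0},
    {"turn": [0, 0, 0], "travel": [0.25, 0, 0.35], "gripper": 0}
  ]
}}

```text
time_s: 13.02
tcp_pos: [446.0, -39.7, 123.6]
ee_rot: [[-0.215, -0.965, 0.15], [-0.79, 0.262, 0.555], [-0.574, 0.001, -0.819]]
contact_force: [-1.9, -2.4, -0.9]
grip_width: 0.004
```

>>> {"api": "step_arm", "payload": {
  "commands": [
    {"turn": [0, 0, 0], "travel": [0.2, 0, 0.2], "gripper": 0},
    {"turn": [0, 0, 0], "travel": [0.15, 0, 0.15], "gripper": 0},
    {"turn": [0, 0, 0], "travel": [0.1, 0, 0.15], "gripper": 0},
    {"turn": [0, 0, 0], "travel": [0.15, 0, 0.15], "gripper": 0},
    {"turn": [0, 0, 0], "travel": [0.1, 0, 0.2], "gripper": 0}
  ]
}}

```text
time_s: 13.65
tcp_pos: [445.8, -40.6, 112.8]
ee_rot: [[-0.215, -0.965, 0.15], [-0.79, 0.262, 0.554], [-0.574, 0.001, -0.819]]
contact_force: [-1.5, -3.6, -2.1]
grip_width: -0.0
```

>>> {"api": "step_arm", "payload": {
  "commands": [
    {"turn": [0, 0, 0], "travel": [0.1, 0, 0.05], "gripper": 0},
    {"turn": [0, 0, 0], "travel": [0.05, 0, 0.1], "gripper": 0},
    {"turn": [0, 0, 0], "travel": [0.05, 0, 0.1], "gripper": 0},
    {"turn": [0, 0, 0], "travel": [0.05, 0, 0.05], "gripper": 0},
    {"turn": [0, 0, 0], "travel": [0.1, 0, 0.1], "gripper": 0}
  ]
}}

```text
time_s: 14.28
tcp_pos: [445.6, -40.9, 107.6]
ee_rot: [[-0.214, -0.965, 0.15], [-0.79, 0.262, 0.555], [-0.575, 0.001, -0.818]]
contact_force: [-0.7, -1.3, -2.9]
grip_width: -0.004
```

>>> {"api": "step_arm", "payload": {
  "commands": [
    {"turn": [0, 0, 0], "travel": [0.05, 0, 0.1], "gripper": 0},
    {"turn": [0, 0, 0], "travel": [0.05, 0, 0.05], "gripper": 0},
    {"turn": [0, 0, 0], "travel": [0.05, 0, 0.1], "gripper": 0},
    {"turn": [0, 0, 0], "travel": [0.05, 0, 0.1], "gripper": 0},
    {"turn": [0, 0, 0], "travel": [0.1, 0, 0.05], "gripper": 0}
  ]
}}

```text
time_s: 14.9
tcp_pos: [445.6, -40.9, 102.7]
ee_rot: [[-0.214, -0.965, 0.15], [-0.79, 0.261, 0.555], [-0.575, 0.001, -0.818]]
contact_force: [0.3, 0.2, -0.3]
grip_width: 0.002
```

>>> {"api": "step_arm", "payload": {
  "commands": [
    {"turn": [0, 0, 0], "travel": [0.05, 0, 0.1], "gripper": 0},
    {"turn": [0, 0, 0], "travel": [0.05, 0, 0.1], "gripper": 0},
    {"turn": [0, 0, 0], "travel": [0.05, 0, 0.05], "gripper": 0},
    {"turn": [0, 0, 0], "travel": [0.05, 0, 0.1], "gripper": 0},
    {"turn": [0, 0, 0], "travel": [0.05, 0, 0.1], "gripper": 0}
  ]
}}

```text
time_s: 15.52
tcp_pos: [445.7, -40.5, 97.4]
ee_rot: [[-0.215, -0.965, 0.15], [-0.79, 0.262, 0.555], [-0.575, 0.001, -0.818]]
contact_force: [-0.7, -0.3, 0.8]
grip_width: 0.001
```

Run:
```python
from plant import arm; from pl import *
from h import *
import cv2
p=arm.camera("scene"); cv2.imwrite("pics/s8.png",cv2.resize(p["color"][60:240,180:390],None,fx=3,fy=3,interpolation=3)[:,:,::-1])
o=arm.observe(); print(where(o))
for a in (.06,.03,.0): print(a,((proj(p,W(q,[lid(a,205,-125),lid(a,205,125),lid(a,205,-125,8),lid(a,205,125,8)]))-[180,60])*3).round(1).tolist())
```

```text
(array([-115.207,   15.383,   83.405,    0.612]), array([-0.3,  0.1,  0. ]), 15.575)
0.06 [[70.7, 345.0], [206.9, 79.6], [68.5, 337.4], [206.0, 71.3]]
0.03 [[72.6, 350.7], [207.7, 86.0], [70.0, 343.2], [206.5, 77.7]]
0.0 [[74.6, 356.4], [208.7, 92.3], [71.7, 348.9], [207.2, 84.0]]
```

View pics/s8.png

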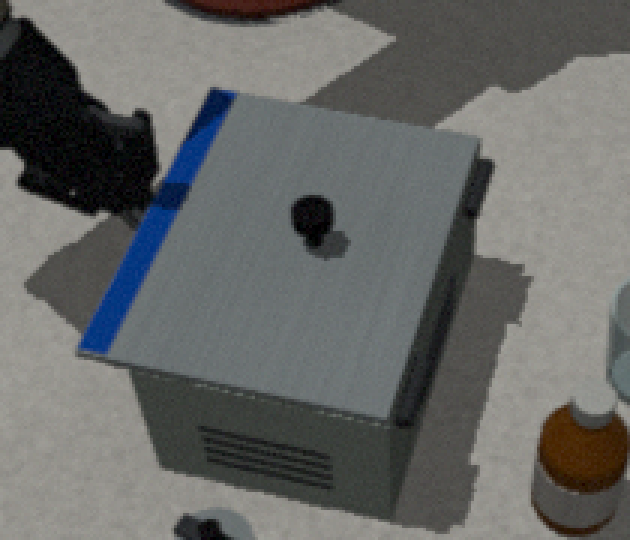

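The lid lies shut. The contact force went to about 0 around t=14.9 s, and the finger is now about 5 mm lower. I'll withdraw straight out to the front.

>>> {"api": "step_arm", "payload": {
  "commands": [
    {"turn": [0, 0, 0], "travel": [0.8, 0, -0.4], "gripper": 0},
    {"turn": [0, 0, 0], "travel": [1.6, 0, -1.1], "gripper": 0},
    {"turn": [0, 0, 0], "travel": [2.5, 0, -1.75], "gripper": 0},
    {"turn": [0, 0, 0], "travel": [2.5, 0, -1.75], "gripper": 0},
    {"turn": [0, 0, 0], "travel": [2.5, 0, -1.75], "gripper": 0}
  ]
}}

```text
time_s: 16.2
tcp_pos: [413.9, -157.6, 95.9]
ee_rot: [[-0.215, -0.965, 0.15], [-0.79, 0.262, 0.555], [-0.575, 0.001, -0.818]]
contact_force: [-0.3, -0.5, -0.1]
grip_width: 0.003
```

>>> {"api": "step_arm", "payload": {
  "commands": [
    {"turn": [0, 0, 0], "travel": [1.0, 0, -2.0], "gripper": 0},
    {"turn": [0, 0, 0], "travel": [0, 0, -2.0], "gripper": 0},
    {"turn": [0, 0, 0], "travel": [0, 0, 0], "gripper": 0},
    {"turn": [0, 0, 0], "travel": [0, 0, 0], "gripper": 0},
    {"turn": [0, 0, 0], "travel": [0, 0, 0], "gripper": 0}
  ]
}}

```text
time_s: 16.82
tcp_pos: [406.0, -185.3, 122.4]
ee_rot: [[-0.214, -0.965, 0.149], [-0.789, 0.261, 0.556], [-0.575, 0.002, -0.818]]
contact_force: [0.7, 1.1, 1.1]
grip_width: 0.001
```

Run:
```python
from plant import arm; from pl import *
import cv2
p=arm.camera("scene"); p2=arm.camera("top"); cv2.imwrite("pics/s9.png",np.hstack([p["color"][:300,100:450],p2["color"][100:400,200:600]])[:,:,::-1])
o=arm.observe(); print(where(o))
```

```text
(array([-265.46 ,   15.222,  108.476,    0.613]), array([ 0. , -0.6,  0.7]), 16.925)
```

View pics/s9.png

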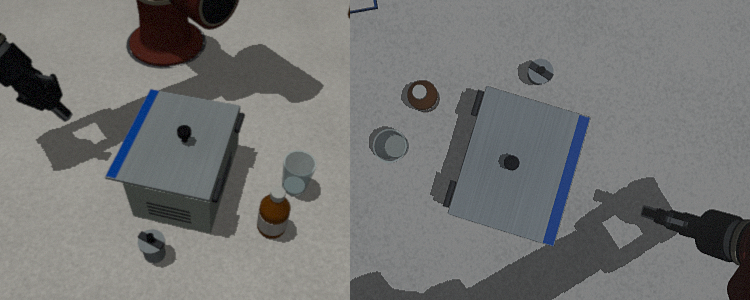

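The lid is shut. The hand is about 145 mm in front of it, and the cup, bottle and beaker stand where they were.

```bash
python3 -c "
from plant import arm; print(arm.hand_in())"
```

```text
the job is handed in; nothing more can be done
None
```

The heater is shut and the job is handed in, at about 17 s on the robot's clock; no verdict was reported. I hooked the closed fingertip behind the lid's free edge and pulled it past upright, to about 1.49 rad. The lid then fell by itself, and I crossed to the front. It met the outside of the finger at about 0.9 rad, and I lowered it, at about 8 mm/s for the last stretch.

- **Lid and hand:** The last pictures show the lid level and shut, with the hand about 145 mm clear of it. The contact force is about zero.
- **Surroundings:** The cup, bottle and beaker look unmoved. The knob was not touched.
- **Lowering:** The force stayed at about 1 to 5 N through the lowering. It went to zero at about 14.9 s, while the finger was still creeping down, so I saw no sign of a drop or slam.
- **Heavier contact than planned:** While tipping, the finger also pressed down on the lid's edge, with readings up to about 21 N. That is under the limits but not as light as intended.
- **Catch:** The force readings at the moment of catching were within the noise. Clear contact first showed at about 0.68 rad.

I viewed 12 pictures, two over the budget of 10.

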